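Clamp a reagent cartridge in the analyser's bay

TASK

Pick up the long reagent cartridge, set it down flat in the clamping bay between the end stop and the eccentric knob, and turn the knob clockwise until its off-centre lobe pushes the cartridge home against the stop and bears firmly on it, so that it stays clamped when you let go. Feel for the moment it bears and stop there: turned on hard, the lobe crushes the thin shell. Leave everything else on the bench where it is.

Things in the scene. Friction and masses are not known exactly. Their poses are not given: they have to be found in the camera images.
- cartridge_mid (a point): Centre of the long reagent cartridge, half-way up (22 mm above its underside). A white plastic box 120 mm long (its x), 40 mm wide (y), 44 mm high, 0.2 to 0.4 kg, with two low grey round caps on top. Loose on the bench at the start. Grip it across the 40 mm width at the middle of its length. It may go in either way round.
- cartridge: The same long cartridge; origin at the middle of its underside. Its caps are 26 mm across, 7 mm high, 30 mm either side of the middle. The similar short cartridge is not part of the job.
- bay (a point): Middle of the clamping bay, on top of its bare aluminium base plate, 8 mm above the bench. x points along the bay from the knob to the end stop, z up. The cartridge goes in with its length along x, underside on the plate. Plate: x -115 to +85 mm, y +-45 mm. Knob axis: x -80.5 mm, y 0. Placed and turned differently each time, fixed to the bench.
- dock: The bay's body, origin 8 mm below the bay point, same axes. Four corner lugs 14 mm high above the plate guide the cartridge: inner faces at y = +-24 mm (4 mm play each side), spanning |x| 35 to 59 mm and y to +-34 mm; between them the middle 70 mm is free for the fingers.
- stop_face (a point): Nominal place of the end stop's face, at bay x +60 mm, 17 mm above the plate. The stop is a block 52 mm wide, 34 mm high above the plate; it is adjustable and really stands up to 2.5 mm either way of this along x (not measured). The clamped cartridge's centre thus ends at bay x -2.5 to +2.5 mm. With the lobe at its start the centre has room from x = -8.8 mm up to at least -2.5 mm.
- cam_grip (a point): Grip point of the eccentric knob: on its upright axis, 70 mm above the plate, mid-height of its black bar handle. The bar is 14 mm thick (this point's y), 28 mm high (56 to 84 mm above the plate), and along this point's x, which turns with the knob, reaches from -33 mm (the lobe's side) to +9 mm. Below it an 18 mm stem.
- cam: The knob's off-centre lobe: a steel disc, 38 mm diameter, 8 to 28 mm above the plate, its centre 8 mm off the axis towards -x of this frame; origin on the axis at the underside of the disc. It presses on the cartridge's end. It should bear with well over 4 N; above 35 N the shell is crushed. The torque felt at the knob then rises by about 0.2 N m over free turning; a rise of 0.4 is too much.
- knob_angle (a joint): Knob angle, rad: 0 with the lobe straight away from the stop, growing clockwise seen from above, to 3.0; 0 to 0.4 at the start. The lobe reaches 19 - 8 cos(angle) mm from the axis towards the cartridge. It begins to bear somewhere from 1.4 to 2.1, as the stop stands. Turns freely at 0.15 N m, more under load; stays where left.
- short_cartridge: bystander, not to be moved: short cartridge, 60 x 40 x 44 mm, one cap; origin at the middle of its underside
- reagent_bottle: bystander, not to be moved: amber jar, 42 mm across, 85 mm high; origin at the middle of its underside
- tube_rack: bystander, not to be moved: white rack of capped tubes, 60 x 160 x 98 mm; origin at the middle of its underside
- tip_box: bystander, not to be moved: blue pipette-tip box, 87 x 122 x 70 mm; origin at the middle of its underside
- beaker: bystander, not to be moved: glass beaker, 64 mm across, 85 mm high; origin at the middle of its underside
- marker: bystander, not to be moved: black marker pen, 130 mm long, 13 mm thick; origin at the middle of its underside
- waste_tray: bystander, not to be moved: low steel tray, 100 x 140 x 30 mm; origin at the middle of its underside
Mind the look-alikes: they are no part of the job. What is shaped like the cartridge but black is not meant. Of the things shaped like the dock, the aluminium one is meant.

How it is judged:
By the outcome, as a careful person would: the job done as asked, in the order asked, and still so for the second after the job is handed in, with the robot touching nothing.
It also fails if it takes over 72 s, if anything falls off the work surface, if the arm or the gripper's body presses on something with over 40 N, if the wrist force passes 120 N, or if a joint passes its speed limit or range.

ROBOT

A 6-joint arm with a two-finger parallel gripper is mounted at the origin on the work surface. World frame = base frame: x ahead of the robot, y to its left, z up, the work surface at z = 0. Lengths are in m, angles in degrees, forces in N, time in s.
With the tool pointing down it reaches from about 0.4 to 0.825 m from the base axis. Payload 7 kg.
Tool frame: the origin (TCP) lies on the centre line of the jaws, within the pads' length; the fingertips stand 11 mm ahead of it and the grasp point (between the pads) lies 8 mm behind it; z points along the fingers, y is the line along which they close (so a half turn about z gives the same grasp; the last joint's range is limited). The gripper opens to 88 mm and grips with 3 to 60 N. Pads are 19 mm wide; open, the fingers measure 130 mm over their backs; the gripper's body (78 mm by 193 mm) begins 47 mm behind the grasp point.
Start: joints at [-53.451, 20.546, 0.682, 0, -70.136, -16.507], TCP at [0.231, -0.634, 0.238] pointing down, gripper open.
Joint ranges: [-176.03, 176.03], [-82.01, 121.73], [-58.28, 71.71], [-173.87, 95.51], [-174.79, -0.11], [-173.66, 173.66]. Speed limits (degrees/s): [136.94, 136.94, 172.46, 180, 180, 180].

INTERFACE

Orientations are given as [roll, pitch, yaw] about the fixed x, y, z axes, in that order (R = Rz(yaw) Ry(pitch) Rx(roll)).
In Python, from plant import r, capture, camera_model, job gives the robot as it stands.
- The arm moves only by the tool drive_tool, never from a script. Its argument "increments" is a list that holds one entry, the list of rows, each a list of 5 numbers: the gripper's target within -1 to 1 (fully open at 1, half-way at 0, shut at -1), then the shift along the tool's x, y, z scaled (see below), then the turn about the tool's z scaled (see below). In form: [[[gripper, tx, ty, tz, roll], ...]]. A call has 1 to 5 rows; each row is the pose to reach, as a shift and turn from the pose commanded when the call began, along the tool's axes at that moment, turning the shorter way round; what a row does not reach only later rows make up. The controller multiplies each number of a shift by 120 mm and each number of a turn by 360 degrees. A row lasts 1/8 s, in which the tool goes at most 62.5 mm and 10.7 degrees, less where a joint would pass 70% of its speed; a pose out of reach is approached as far as the arm can. A call with a number of a shift or a turn outside -1 to 1 is refused whole. A call with a gripper value outside its range is refused whole. The fingers move at their own pace and stop on an object; "squeeze" is the grip in N (left out, the last holds). Time passes only in rows, so rows that repeat a pose let the fingers close. It gives the time, the measured TCP pose, the force, the opening and the grip force at its end, in the units of the state.
- r.get_state(): the state, without advancing time (a new reading comes with each control period).
- capture(name): name is "scene" or "top" or "wrist"; returns the picture (384x512x3 uint8, red, green, blue); there is no depth.
- camera_model(name): a dict with "camera_matrix" (3x3 intrinsics, pixels), "k1" (the pictures are not rectified: a ray, as slopes to the right and down, at radius r is drawn at 1 + k1 r^2 times it, then the intrinsics apply), "rvec" (rotation vector, rad) and "tvec" (3), from world to camera coordinates, as OpenCV has them. Camera axes: x right, y down, z forward; pixel columns grow to the right and rows downward; lengths in m; the calibration is good to about 2 mm. A picture is of the moment at which its call begins: read the wrist's pose just before it. camera_model takes no time and is no camera call; for the wrist camera it gives the pose at the moment of the call.
- job.close_job(): hands the job in; it is judged then, once.
The state is a dict: "time_s": time; "joints": joint angles; "qd": joint speeds; "joint_torque": joint torques, N m; "tcp_pos": TCP position; "eef_rot": TCP orientation; "contact_force": force on the tool from outside, world axes, zero at the start; "moment": the same for the moment, N m; "gripper_width": finger opening in m; "gripper_force": force on a finger pad.
Only numpy, scipy, OpenCV 4.12 (cv2) and the standard library are available. Lean on these libraries where they do the work, as an engineer would, in place of code of your own. Each camera call takes 0.05 s, during which the arm holds its last target. There are 200 camera calls.

## Working session

There is one attempt and no reset: what is moved stays moved. The work goes in short steps, Python scripts to look and compute and a tool call to move; the robot and the scene stay as the last step left them, time stands still between calls to the robot, and variables do not carry over. Pictures are saved under pics/ and viewed, at most 10 in all, crops included, and the job is handed in when it is done.

Besides the shell and the picture viewer there is one more tool, called as a command line: name --argument value ..., lists and objects as JSON in quotes. drive_tool: Moves the arm, as the interface text tells. Its arguments: {"type":"object","properties":{"increments":{"type":"array"},"squeeze":{"type":"number"}},"required":["increments"]}

```bash
mkdir -p pics; ls; python3 - <<'E'
from plant import r, capture, camera_model
import cv2
for n in("top","scene"):
    cv2.imwrite(f"pics/{n}1.png",cv2.resize(capture(n)[:,:,::-1],(800,600),interpolation=cv2.INTER_CUBIC))
    print(camera_model(n))
print(r.get_state())
E
```

```text
pics
{'camera_matrix': array([[367.07489203,   0.        , 250.76080796],
       [  0.        , 367.07489203, 188.9401026 ],
       [  0.        ,   0.        ,   1.        ]]), 'k1': 0.026567950861202973, 'rvec': array([ 2.17410969, -2.172625  ,  0.17290129]), 'tvec': array([-0.02204111,  0.50859911,  1.02217471])}
{'camera_matrix': array([[394.895831  ,   0.        , 250.47228642],
       [  0.        , 394.895831  , 187.09583011],
       [  0.        ,   0.        ,   1.        ]]), 'k1': -0.08520033028966846, 'rvec': array([ 0.75276621,  2.78877254, -0.77797758]), 'tvec': array([ 0.43411314, -0.18633719,  1.26630742])}
{'time_s': 0.1, 'joints': array([-5.34522256e+01,  2.05889955e+01,  6.39634250e-01, -1.69029529e-02,
       -7.01352301e+01, -1.65085861e+01]), 'qd': array([-0.05241479, -0.16308291,  0.13945659,  0.05646473, -0.04132031,
        0.02163584]), 'joint_torque': array([-1.37610648e-03, -5.84162450e+01,  2.93753779e+01,  7.01560378e+00,
        1.02209425e-02, -5.74838327e-05]), 'tcp_pos': array([ 0.23115015, -0.63375249,  0.23670484]), 'eef_rot': array([ 1.79914380e+02, -8.80390651e-03, -1.59966560e+02]), 'contact_force': array([ 0.50926391,  0.03849875, -0.03103387]), 'moment': array([ 0.05503013, -0.01016966,  0.0099606 ]), 'gripper_force': 0.0, 'gripper_width': 0.0875928590087027}
```

View pics/top1.png

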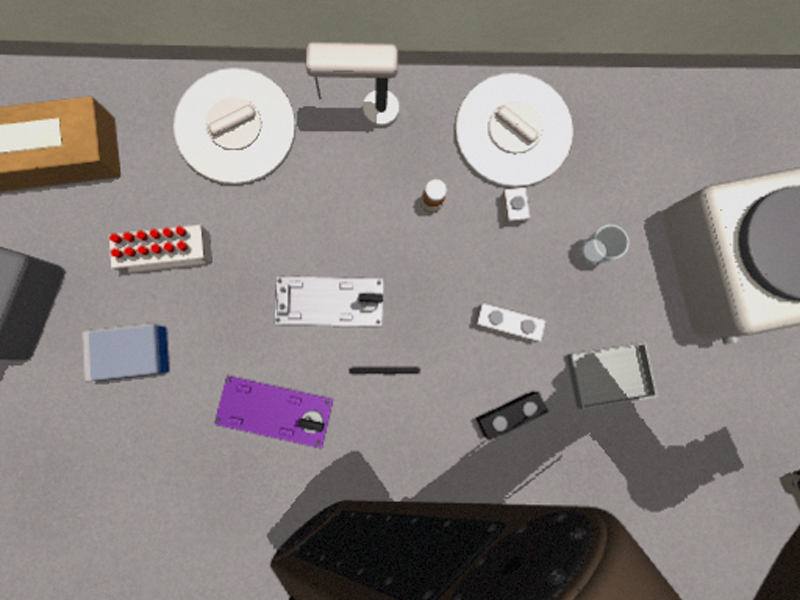

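View pics/scene1.png

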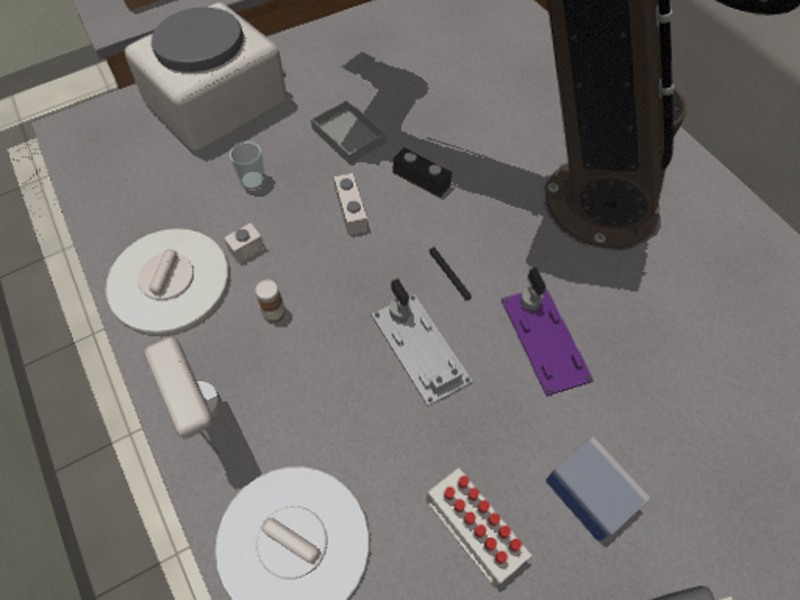

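The top view shows the aluminium dock at about (328,301), with its stop to the left and its knob to the right at (370,298). The long white cartridge is at (510,322). The purple dock and the black cartridge are the look-alikes. The scene view agrees.

```bash
cat > h.py <<'E'
import numpy as np, cv2
from plant import r, capture, camera_model
def cast(m,px,z):
    px=np.atleast_2d(np.array(px,float)); K=m["camera_matrix"]; d=(px-K[:2,2])/[K[0,0],K[1,1]]
    u=d.copy()
    for _ in range(20): u=d/(1+m["k1"]*(u**2).sum(1,keepdims=True))
    R=cv2.Rodrigues(m["rvec"])[0]; t=np.ravel(m["tvec"]); C=-R.T@t
    w=np.c_[u,np.ones(len(u))]@R
    return C+w*((z-C[2])/w[:,2])[:,None]
def blob(img,m,c,lo,z,rad,hi=256):
    g=img.min(2); mask=((g>=lo)&(g<hi)).astype(np.uint8)
    yy,xx=np.mgrid[:g.shape[0],:g.shape[1]]
    mask[(abs(xx-c[0])>rad)|(abs(yy-c[1])>rad)]=0
    n,l,s,_=cv2.connectedComponentsWithStats(mask)
    k=1+np.argmax(s[1:,4]); cs,_=cv2.findContours((l==k).astype(np.uint8),0,2)
    h=max(cs,key=cv2.contourArea); h=cv2.convexHull(h)
    p=cast(m,h.reshape(-1,2),z)[:,:2]*1000
    return cv2.minAreaRect(p.astype(np.float32)), cv2.boundingRect(h)
E
python3 - <<'E'
from h import *
m=camera_model("top"); im=capture("top")
print(cast(m,[[0,0]],0))
for lo in(170,190,210):
    print(lo,"cart",blob(im,m,(326,206),lo,.044,32)); print("dock",blob(im,m,(210,193),lo,.008,45))
print(im[193,190:245:6].tolist(), im[206,300:352:6].tolist())
# knob bar (dark)
print("bar",blob(im,m,(237,191),0,.092,14,70))
E
```

```text
[[1.08639739 0.73533157 0.        ]]
170 cart (((459.70013427734375, -238.33255004882812), (119.04122161865234, 40.06692123413086), 74.52119445800781), (306, 194, 43, 24))
dock (((501.09613037109375, 94.63346862792969), (199.3813934326172, 91.03239440917969), 88.47409057617188), (176, 177, 70, 32))
190 cart (((460.15362548828125, -238.11434936523438), (118.37907409667969, 37.768917083740234), 74.52031707763672), (306, 195, 43, 23))
dock (((502.4369812011719, 95.18841552734375), (88.16340637207031, 195.73538208007812), 0.0463295578956604), (177, 177, 68, 31))
210 cart (((455.5296630859375, -252.1655731201172), (85.77168273925781, 35.46609115600586), 74.49791717529297), (316, 198, 32, 20))
dock (((500.6414489746094, 90.13495635986328), (184.77076721191406, 84.55460357666016), 88.84563446044922), (180, 178, 65, 30))
[[218, 212, 214], [220, 217, 219], [221, 219, 220], [222, 219, 221], [224, 221, 224], [226, 222, 224], [181, 175, 178], [72, 72, 70], [60, 59, 59], [144, 140, 143]] [[152, 148, 144], [211, 211, 213], [228, 228, 230], [159, 154, 154], [230, 229, 231], [228, 227, 229], [159, 155, 154], [215, 214, 218], [209, 204, 207]]
bar (((495.42047119140625, 17.600357055664062), (16.317424774169922, 37.8037223815918), 0.16929134726524353), (230, 188, 15, 7))
```

```bash
cat >> h.py <<'E'
def go(x,y,z,yaw):
    """print remaining tool move (fractions) to TCP x,y,z mm, yaw deg"""
    s=r.get_state(); from scipy.spatial.transform import Rotation as Ro
    R=Ro.from_euler("xyz",s["eef_rot"],degrees=True).as_matrix()
    d=R.T@(np.array([x,y,z])-s["tcp_pos"]*1000)/120
    dy=(yaw-s["eef_rot"][2]+180)%360-180
    print("t",round(s["time_s"],2),"shift",d.round(3),"turn",round(-dy/360,4),"J",s["joints"].round(1),"F",s["contact_force"].round(1),"M",s["moment"].round(3))
E
python3 -c "
from h import *
go(460,-238,180,-105.5)"
```

```text
t 0.15 shift [-2.922  2.445  0.476] turn -0.1513 J [-53.5  20.6   0.6  -0.  -70.1 -16.5] F [ 0.8  0.5 -0.7] M [ 0.048 -0.007  0.01 ]
```

drive_tool --increments '[[[1,-0.97,0.81,0,0],[1,-0.97,0.81,0,0],[1,-0.97,0.81,0,0]]]'

```text
time_s: 0.52
tcp_pos: [0.3083, -0.5005, 0.2376]
eef_rot: [180.0, 0.0, -159.9]
contact_force: [0.2, 0.2, -0.5]
gripper_width: 0.0879
gripper_force: 0.0
```

drive_tool --increments '[[[1,-0.97,0.81,0,0],[1,-0.97,0.81,0,0],[1,-0.97,0.81,0,0]]]'

```text
time_s: 0.9
tcp_pos: [0.3844, -0.3693, 0.2377]
eef_rot: [180.0, 0.0, -159.8]
contact_force: [-0.0, -1.1, 0.3]
gripper_width: 0.0877
gripper_force: 0.0
```

drive_tool --increments '[[[1,-0.97,0.81,0.2,-0.15],[1,-0.97,0.81,0.2,-0.15],[1,-0.97,0.81,0.2,-0.15],[1,-0.97,0.81,0.2,-0.15],[1,-0.97,0.81,0.2,-0.15]]]'

```text
time_s: 1.52
tcp_pos: [0.4595, -0.2398, 0.2133]
eef_rot: [180.0, 0.0, -105.8]
contact_force: [-0.7, 0.1, -0.5]
gripper_width: 0.0879
gripper_force: 0.0
```

drive_tool --increments '[[[1,0,0,0,0],[1,0,0,0,0],[1,0,0,0,0]]]'

```text
time_s: 1.9
tcp_pos: [0.4593, -0.2406, 0.2136]
eef_rot: [180.0, 0.0, -106.4]
contact_force: [0.5, -0.8, 0.3]
gripper_width: 0.0876
gripper_force: 0.0
```

```bash
python3 -c "
from h import *
go(460,-238,180,-105.5)
m=camera_model('wrist'); im=capture('wrist'); print(r.get_state()['tcp_pos'],m)
cv2.imwrite('pics/w1.png',im[:,:,::-1])"
```

```text
t 1.9 shift [-0.023  0.001  0.28 ] turn -0.0025 J [ -5.9   6.8 -20.9  -0.  -62.3 -10.5] F [ 0.5 -0.8  0.3] M [ 0.125  0.036 -0.012]
[ 0.45931212 -0.2406149   0.21354563] {'camera_matrix': array([[305.9273089 ,   0.        , 257.32232206],
       [  0.        , 305.9273089 , 198.71294613],
       [  0.        ,   0.        ,   1.        ]]), 'k1': -0.06681929996559614, 'rvec': array([-0.43831049, -3.04148994, -0.42469329]), 'tvec': array([0.50944339, 0.06937319, 0.39478439])}
```

View pics/w1.png

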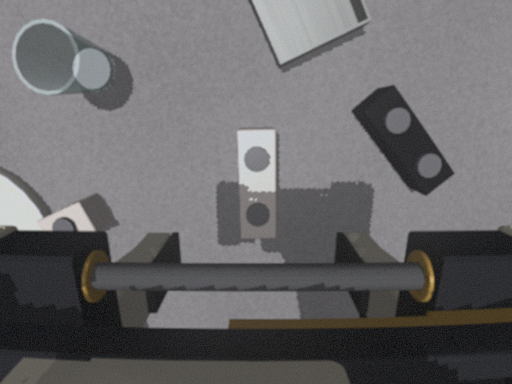

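The wrist view shows the cartridge with its caps at about (257,159) and (258,213), and its sides upright in the picture.

```bash
python3 -c "
from h import *
m=camera_model('wrist')
p=cast(m,[[257,159],[258,213.5]],.051)*1000; d=p[0]-p[1]
e=cast(m,[[237.5,160],[277,160]],.044)*1000
print(p,np.linalg.norm(d),np.degrees(np.arctan2(d[1],d[0])),p.mean(0),np.linalg.norm(e[0]-e[1]),e.mean(0))
c=p.mean(0); go(c[0],c[1],18,-105.5)"
```

```text
[[ 452.74752116 -267.32377865   51.        ]
 [ 468.18884897 -211.02050329   51.        ]] 58.38230400965391 -105.33643928986558 [ 460.46818506 -239.17214097   51.        ] 41.09210543924053 [ 453.091783   -265.25792749   44.        ]
t 1.95 shift [-0.014 -0.006  1.63 ] turn -0.0024 J [ -5.9   6.8 -20.9  -0.  -62.3 -10.4] F [0.4 0.3 0.4] M [ 0.003  0.094 -0.025]
```

drive_tool --increments '[[[1,-0.014,-0.006,0.8,-0.0024],[1,-0.014,-0.006,0.8,-0.0024],[1,-0.014,-0.006,0.8,-0.0024]]]'

```text
time_s: 2.33
tcp_pos: [0.4588, -0.2389, 0.1155]
eef_rot: [179.7, -0.0, -105.5]
contact_force: [-0.7, -0.7, 0.0]
gripper_width: 0.0879
gripper_force: 0.0
```

drive_tool --increments '[[[1,0,0,0.4,0],[1,0,0,0.6,0],[1,0,0,0.82,0],[1,0,0,0.82,0],[1,0,0,0.82,0]]]'

```text
time_s: 2.95
tcp_pos: [0.462, -0.2394, 0.0209]
eef_rot: [-179.9, 0.0, -105.4]
contact_force: [-0.2, -0.2, 0.3]
gripper_width: 0.0875
gripper_force: 0.0
```

drive_tool --increments '[[[-1,0,0,0,0],[-1,0,0,0,0],[-1,0,0,0,0],[-1,0,0,0,0],[-1,0,0,0,0]]]' --squeeze 15

```text
time_s: 3.58
tcp_pos: [0.4606, -0.2391, 0.0192]
eef_rot: [180.0, -0.0, -105.4]
contact_force: [-0.4, -0.7, 0.1]
gripper_width: 0.0432
gripper_force: 0.0
```

drive_tool --increments '[[[-1,0,0,0,0],[-1,0,0,0,0],[-1,0,0,0,0],[-1,0,0,0,0],[-1,0,0,0,0]]]'

```text
time_s: 4.2
tcp_pos: [0.4605, -0.2391, 0.0191]
eef_rot: [180.0, -0.0, -105.4]
contact_force: [-1.0, 0.4, -0.3]
gripper_width: 0.0399
gripper_force: 15.0
```

drive_tool --increments '[[[-1,0,0,-0.3,0],[-1,0,0,-0.6,0],[-1,0,0,-1,0],[-1,0,0,-1,0],[-1,0,0,-1,0]]]' --squeeze 20

```text
time_s: 4.82
tcp_pos: [0.4599, -0.2388, 0.1385]
eef_rot: [180.0, 0.0, -105.4]
contact_force: [-0.9, 0.6, -2.9]
gripper_width: 0.0402
gripper_force: 20.0
```

```bash
python3 -c "
from h import *
print(r.get_state()['gripper_force']);go(500,170,220,-91.5)"
```

```text
19.99899387359619
t 4.83 shift [-3.373  0.583 -0.677] turn -0.0386 J [ -5.7  11.  -26.7  -0.  -52.3  -9.6] F [-0.9  0.6 -2.9] M [0.033 0.194 0.005]
```

drive_tool --increments '[[[-1,-0.3,0.05,-0.2,0],[-1,-0.7,0.15,-0.5,0],[-1,-1,0.15,-0.67,0],[-1,-1,0.15,-0.67,0]]]'

```text
time_s: 5.32
tcp_pos: [0.4758, -0.1167, 0.2197]
eef_rot: [-180.0, 0.0, -105.2]
contact_force: [-1.0, -1.1, -2.8]
gripper_width: 0.0398
gripper_force: 20.0
```

drive_tool --increments '[[[-1,-0.4,0.05,0,0],[-1,-0.7,0.15,0,0],[-1,-1,0.15,0,0],[-1,-1,0.15,0,0]]]'

```text
time_s: 5.82
tcp_pos: [0.4891, 0.0031, 0.2175]
eef_rot: [179.8, -0.1, -105.3]
contact_force: [0.5, -0.0, -2.3]
gripper_width: 0.0398
gripper_force: 20.0
```

drive_tool --increments '[[[-1,-0.4,0.05,0,0],[-1,-0.7,0.15,0,-0.02],[-1,-1,0.2,0,-0.038],[-1,-1,0.2,0,-0.038]]]'

```text
time_s: 6.32
tcp_pos: [0.4978, 0.1247, 0.2177]
eef_rot: [179.8, -0.1, -91.5]
contact_force: [-0.1, -0.2, -2.6]
gripper_width: 0.0399
gripper_force: 20.0
```

```bash
python3 -c "
from h import *
go(500,170,220,-91.5)"
```

```text
t 6.33 shift [-0.378 -0.008 -0.02 ] turn -0.0001 J [ 36.    6.2 -21.   -0.  -63.  -37.5] F [-0.1 -0.2 -2.6] M [-0.061  0.144  0.012]
```

drive_tool --increments '[[[-1,-0.38,0,0,0],[-1,-0.38,0,0,0],[-1,-0.38,0,0,0],[-1,-0.38,0,0,0]]]'

```text
time_s: 6.82
tcp_pos: [0.4993, 0.1682, 0.219]
eef_rot: [179.9, -0.0, -91.8]
contact_force: [-0.7, -0.9, -3.2]
gripper_width: 0.0398
gripper_force: 20.0
```

```bash
python3 -c "
from h import *
go(500,170,220,-91.5); m=camera_model('wrist')
im=capture('wrist'); np.save('w2.npy',im); np.save('w2m.npy',m,allow_pickle=True)
cv2.imwrite('pics/w2.png',cv2.resize(im[:,:,::-1],(800,600),interpolation=cv2.INTER_CUBIC))"
```

```text
t 6.83 shift [-0.015 -0.005 -0.008] turn -0.0008 J [ 40.    7.4 -19.4  -0.  -63.2 -41.7] F [-0.7 -0.9 -3.2] M [ 0.008  0.08  -0.027]
```

View pics/w2.png

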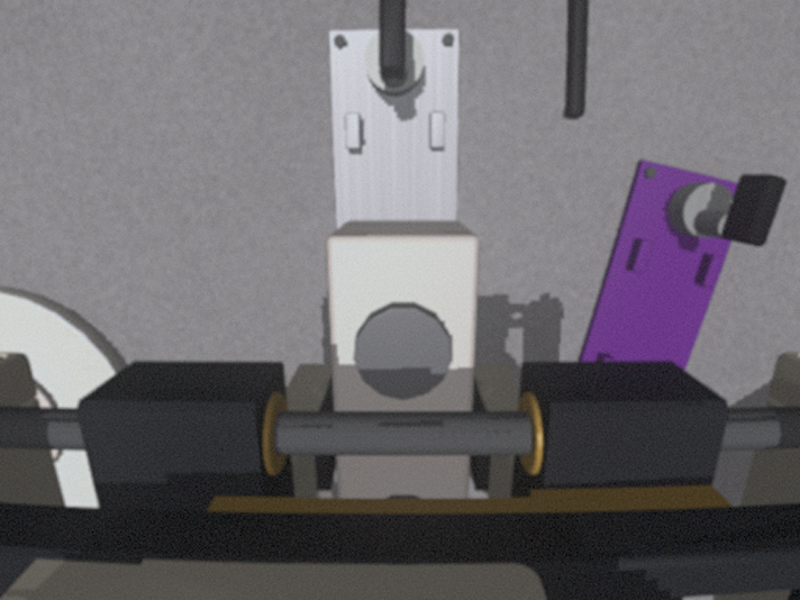

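The wrist view shows the plate's knob-side corners at about (330,31) and (459,29). The lugs are at (353,131) and (437,130), and the held cartridge's front edge runs along row 236.

```bash
python3 -c "
from h import *
m=np.load('w2m.npy',allow_pickle=True).item(); im=np.load('w2.npy'); s=.64
c=cast(m,np.array([[330,31],[459,29],[337,215],[457,215]])*s,.008)*1000
print(c[:,:2].round(1)); w=np.linalg.norm(c[0]-c[1])
a=c[0]-c[2];b=c[1]-c[3]
print('w',w,np.linalg.norm(c[2]-c[3]),'dirs',[np.degrees(np.arctan2(-v[1],-v[0])) for v in(a,b)])
mid=(c[0]+c[1])/2; print('knob end',mid,'edge ang',np.degrees(np.arctan2((c[1]-c[0])[1],(c[1]-c[0])[0])))
f=cast(m,np.array([[329,237],[477,235]])*s,.219+.025)*1000; print('cart front',f)
L=cast(m,np.array([[360,130],[430,130]])*s,.022)*1000; print('lug inner',L)
"

```

```text
[[543.9  -3.8]
 [455.8  -2.3]
 [546.7 121.2]
 [458.  124. ]]
w 88.08880808053357 88.78887812639044 dirs [np.float64(88.71505219158146), np.float64(89.03157914049068)]
knob end [499.87771295  -3.0320606    8.        ] edge ang 178.98938902240516
cart front [[517.04846167 109.02435825 244.        ]
 [479.25211883 109.69208085 244.        ]]
lug inner [[525.48082097  63.25825213  22.        ]
 [477.73784594  64.7749834   22.        ]]
```

```bash
python3 -c "
from h import *
go(502,105,52,-91.2)"
```

```text
t 6.88 shift [ 0.527 -0.038  1.394] turn -0.0016 J [ 40.    7.4 -19.4  -0.  -63.2 -41.7] F [-0.2  0.2 -3.5] M [ 0.026  0.039 -0.013]
```

drive_tool --increments '[[[-1,0.3,-0.03,0.2,-0.0016],[-1,0.527,-0.038,0.5,-0.0016],[-1,0.527,-0.038,0.8,-0.0016],[-1,0.527,-0.038,0.8,-0.0016],[-1,0.527,-0.038,0.8,-0.0016]]]'

```text
time_s: 7.5
tcp_pos: [0.5032, 0.1064, 0.1249]
eef_rot: [-179.9, 0.0, -91.1]
contact_force: [-0.2, 0.7, -2.4]
gripper_width: 0.0401
gripper_force: 20.0
```

drive_tool --increments '[[[-1,0,0,0.3,0],[-1,0,0,0.59,0],[-1,0,0,0.59,0],[-1,0,0,0.59,0]]]'

```text
time_s: 8.0
tcp_pos: [0.5035, 0.107, 0.0547]
eef_rot: [-179.9, 0.1, -91.1]
contact_force: [0.9, -0.0, -1.4]
gripper_width: 0.04
gripper_force: 20.0
```

```bash
python3 -c "
from h import *
go(502,105,52,-91.2); m=camera_model('wrist')
im=capture('wrist'); np.save('w3.npy',im); np.save('w3m.npy',m,allow_pickle=True)
cv2.imwrite('pics/w3.png',cv2.resize(im[:300,130:380,::-1],None,fx=2,fy=2,interpolation=cv2.INTER_CUBIC))"
```

```text
t 8.0 shift [0.017 0.012 0.022] turn 0.0004 J [ 33.9  17.  -32.5   0.  -40.4 -35. ] F [ 0.9 -0.  -1.4] M [-0.005  0.1    0.001]
```

View pics/w3.png

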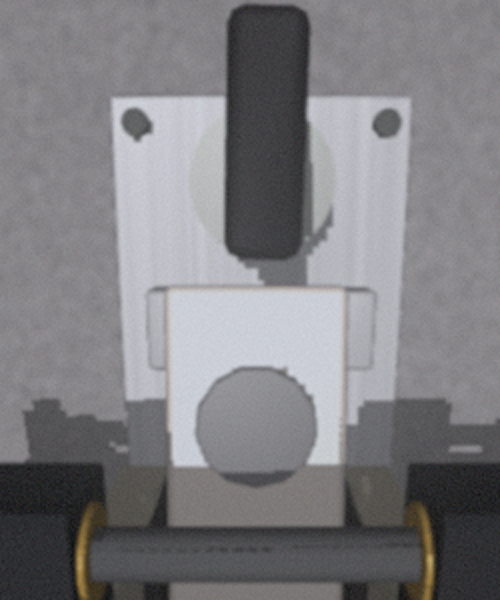

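The near view shows the plate end at row 97 (columns 112 to 411), the lug fronts at about row 290 (columns 148 to 374), and the cartridge's front top edge at row 287 (columns 166 to 345). The bar spans (226–309, 5–259).

```bash
python3 -c "
from h import *
m=np.load('w3m.npy',allow_pickle=True).item(); f=lambda p,z:(cast(m,np.array(p)/2+[130,0],z)*1000)[:,:2].round(1)
R=cv2.Rodrigues(m['rvec'])[0];print('C',-R.T@m['tvec'])
print('plate end',f([[112,97],[411,97]],.008))
print('sides far',f([[127,398],[395,398]],.008))
print('lug',f([[148,289],[374,291],[148,368],[374,369]],.022))
tz=r.get_state()['tcp_pos'][2]; print(tz,'cart front',f([[166,287],[345,287]],tz+.025))
print('bar',f([[230,6],[308,6],[226,255],[303,258]],.092))
print('lobe',f([[189,180],[334,180]],.036))
"

```

```text
C [0.50262627 0.03289817 0.20172251]
plate end [[544.3  -4.4]
 [456.4  -2.8]]
sides far [[546.3  87.7]
 [457.7  89.3]]
lug [[534.5  50.8]
 [468.5  52.6]
 [536.   74.4]
 [467.8  76. ]]
0.05472655130237018 cart front [[520.7  44.7]
 [485.3  45.4]]
bar [[506.2  -1.6]
 [493.6  -1.4]
 [508.   38.2]
 [494.5  38.9]]
lobe [[519.7  21.6]
 [482.3  22.3]]
```

The cartridge's front face is hidden and its apparent width is too small. Its rear end has touched the stop's top, and it is tilted about 6° front-down in the grip. I'll lift it, shift it towards the knob and check again.

drive_tool --increments '[[[-1,0,0,-0.15,0],[-1,0.02,0.012,-0.15,0],[-1,0.02,0.012,-0.15,0],[-1,0.02,0.012,-0.15,0]]]'

```text
time_s: 8.55
tcp_pos: [0.5005, 0.1037, 0.0706]
eef_rot: [180.0, -0.0, -91.1]
contact_force: [-0.3, 0.9, -2.4]
gripper_width: 0.0397
gripper_force: 20.0
```

```bash
python3 -c "
from h import *
go(502.2,104.4,52,-91.1); m=camera_model('wrist')
im=capture('wrist'); np.save('w4.npy',im); np.save('w4m.npy',m,allow_pickle=True); print(m['tvec'],r.get_state()['tcp_pos'])
w=cv2.resize(im[:260,170:340,::-1],None,fx=2,fy=2,interpolation=cv2.INTER_CUBIC)
s=cv2.resize(capture('scene')[150:270,210:330,::-1],(520,520),interpolation=cv2.INTER_CUBIC)
cv2.imwrite('pics/w4.png',np.hstack([cv2.resize(w,(340,520)),s[:520,:460]]))"
```

```text
t 8.55 shift [-0.007 -0.014  0.155] turn -0.0001 J [ 33.7  15.4 -32.   -0.  -42.6 -34.9] F [-0.3  0.9 -2.4] M [0.039 0.072 0.021]
[ 0.49927463 -0.09773172  0.19864727] [0.5005478  0.10367603 0.07049743]
```

View pics/w4.png

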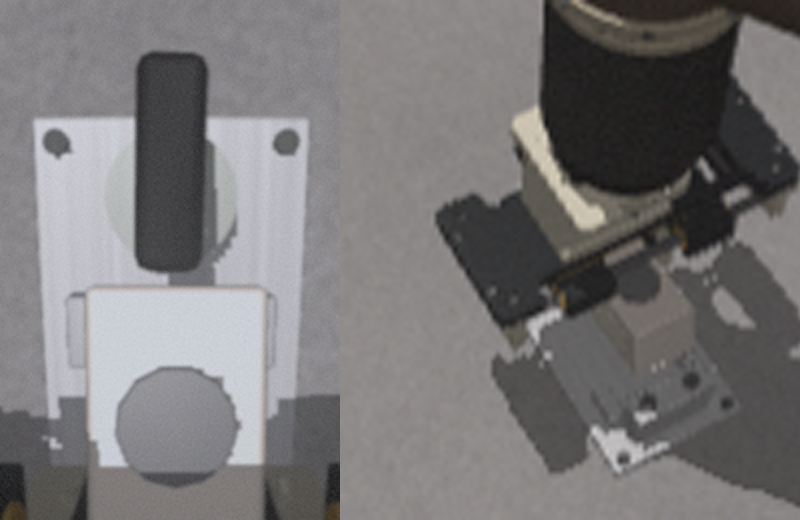

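The cartridge is still tilted front-down and sits about 1.9 mm to the right of the bay axis. It's clear of the stop. I'll lower it slightly towards the knob and level it against the plate with a light grip.

drive_tool --increments '[[[-1,0.01,-0.014,0,0],[-1,0.01,-0.014,0.1,0],[-1,0.01,-0.014,0.2,0],[-1,0.01,-0.014,0.27,0],[-1,0.01,-0.014,0.27,0]]]'

```text
time_s: 9.28
tcp_pos: [0.5019, 0.1023, 0.0374]
eef_rot: [179.9, -0.1, -91.1]
contact_force: [-0.3, -0.2, -2.6]
gripper_width: 0.0398
gripper_force: 20.0
```

```bash
python3 -c "
from h import *
go(502.2,102.5,27,-91.1)"
```

```text
t 9.28 shift [-0.002 -0.002  0.086] turn -0.0001 J [ 33.5  18.4 -33.6   0.  -38.1 -34.6] F [-0.3 -0.2 -2.6] M [ 0.02   0.089 -0.031]
```

No contact. I'll lighten the grip and press down gently.

drive_tool --increments '[[[-1,0,0,0.02,0],[-1,0,0,0.04,0],[-1,0,0,0.055,0],[-1,0,0,0.055,0]]]' --squeeze 7

```text
time_s: 9.78
tcp_pos: [0.5026, 0.1027, 0.0319]
eef_rot: [-180.0, 0.0, -91.1]
contact_force: [-0.5, 0.0, -0.9]
gripper_width: 0.04
gripper_force: 7.0
```

drive_tool --increments '[[[-1,-0.008,0,0.015,0],[-1,-0.016,0,0.033,0],[-1,-0.016,0,0.033,0],[-1,-0.016,0,0.033,0]]]'

```text
time_s: 10.28
tcp_pos: [0.502, 0.1042, 0.0275]
eef_rot: [180.0, -0.0, -91.1]
contact_force: [-0.5, -0.4, -2.5]
gripper_width: 0.0398
gripper_force: 7.0
```

```bash
python3 -c "
from h import *
go(502.2,104.4,27,-91.1); m=camera_model('wrist')
im=capture('wrist'); np.save('w5.npy',im); np.save('w5m.npy',m,allow_pickle=True)
cv2.imwrite('pics/w5.png',cv2.resize(im[:260,130:380,::-1],None,fx=2.3,fy=2.3,interpolation=cv2.INTER_CUBIC))"
```

```text
t 10.28 shift [-0.001 -0.001  0.004] turn -0.0001 J [ 33.7  19.3 -34.   -0.  -36.7 -34.8] F [-0.5 -0.4 -2.5] M [0.102 0.046 0.012]
```

View pics/w5.png

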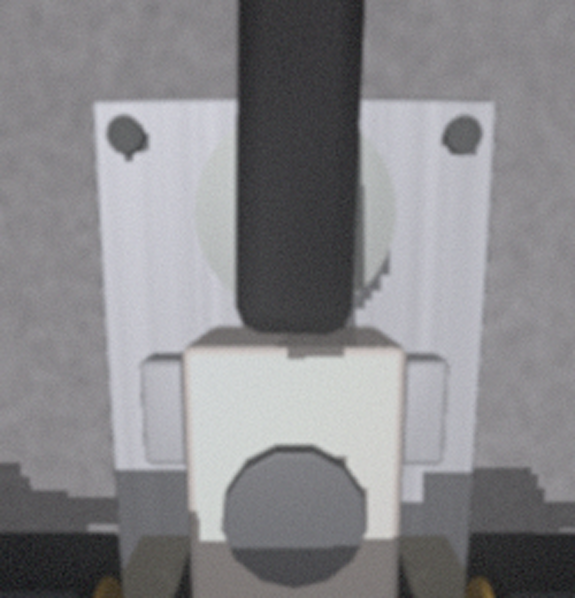

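The cartridge is level again: its front face is visible and it is centred between the lugs (141 and 445, against a cartridge mid of 294). I'll lower it until it touches the plate.

drive_tool --increments '[[[-1,0,0,0.008,0],[-1,0,0,0.008,0],[-1,0,0,0.008,0]]]'

```text
time_s: 10.7
tcp_pos: [0.5023, 0.1044, 0.0268]
eef_rot: [180.0, -0.0, -91.1]
contact_force: [-0.9, 1.3, -0.5]
gripper_width: 0.0398
gripper_force: 7.0
```

drive_tool --increments '[[[-1,0,0,0.008,0],[-1,0,0,0.008,0],[-1,0,0,0.008,0]]]'

```text
time_s: 11.08
tcp_pos: [0.5023, 0.1044, 0.0263]
eef_rot: [180.0, -0.0, -91.1]
contact_force: [-4.0, -0.4, 7.0]
gripper_width: 0.0397
gripper_force: 7.0
```

```bash
python3 -c "
from h import *
go(502.2,104.4,27,-91.1)"
```

```text
t 11.07 shift [-0.     0.001 -0.006] turn -0.0 J [ 33.7  19.4 -34.1   0.  -36.5 -34.8] F [-4.  -0.4  7. ] M [0.02  1.409 0.027]
```

drive_tool --increments '[[[0.3,0,0,-0.005,0],[0.3,0,0,-0.005,0],[0.3,0,0,-0.005,0],[0.3,0,0,-0.005,0],[0.3,0,0,-0.005,0]]]'

```text
time_s: 11.7
tcp_pos: [0.5025, 0.1045, 0.0264]
eef_rot: [180.0, -0.0, -91.1]
contact_force: [1.0, -0.1, 0.5]
gripper_width: 0.0573
gripper_force: 0.0
```

drive_tool --increments '[[[0.3,0,0,-0.2,0],[0.3,0,0,-0.5,0],[0.3,0,0,-1,0],[0.3,0,0,-1,0],[0.3,0,0,-1,0]]]'

```text
time_s: 12.32
tcp_pos: [0.5022, 0.1045, 0.1466]
eef_rot: [-180.0, 0.0, -91.1]
contact_force: [-0.3, 0.0, -0.1]
gripper_width: 0.0568
gripper_force: 0.0
```

```bash
python3 -c "
from h import *
go(501,30,180,-91.1)"
```

```text
t 12.32 shift [ 0.621 -0.002 -0.279] turn -0.0001 J [ 33.7  10.  -26.8  -0.  -53.2 -34.8] F [-0.3  0.  -0.1] M [0.006 0.189 0.014]
```

```bash
python3 -c "
from h import *
m=camera_model('wrist'); im=capture('wrist'); g=im.max(2)
print(cast(m,[[256,100]],.092))
print('bar',blob(im,m,(256,90),0,.092,75,80))
print('cart',blob(im,m,(256,215),190,.052,60))
cv2.imwrite('pics/w6.png',im[:,:,::-1])"
```

```text
[[0.50229884 0.02311863 0.092     ]]
bar (((500.38348388671875, 18.42270851135254), (40.65927505493164, 13.146502494812012), 87.40245056152344), (248, 58, 22, 68))
cart (((502.6940002441406, 83.69929504394531), (40.48234939575195, 36.953758239746094), 88.86542510986328), (234, 155, 47, 50))
```

View pics/w6.png

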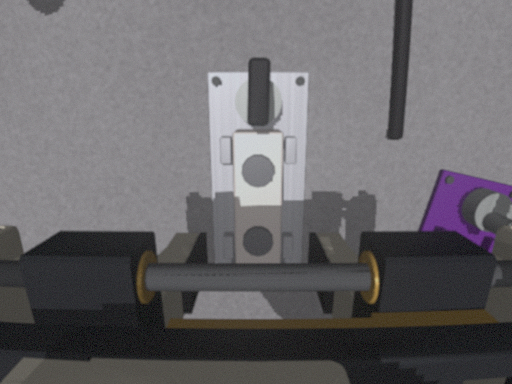

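The wrist view shows the cartridge flat between the lugs and the bar at (259,92), which puts the knob axis at about (500.9, 30.4). I'll go to the knob.

```bash
python3 -c "
from h import *
go(500.9,30.4,150,-92.6)"
```

```text
t 12.38 shift [ 0.615 -0.005 -0.035] turn 0.0041 J [ 33.7  10.  -26.8  -0.  -53.2 -34.8] F [ 0.3 -0.2  0.1] M [-0.007  0.08   0.034]
```

drive_tool --increments '[[[0.3,0.3,0.005,-0.1,0.004],[0.3,0.617,0.011,-0.1,0.004],[0.3,0.617,0.011,-0.1,0.004],[0.3,0.617,0.011,-0.1,0.004]]]'

```text
time_s: 12.88
tcp_pos: [0.4993, 0.0303, 0.1575]
eef_rot: [179.9, -0.0, -92.6]
contact_force: [-0.4, 0.2, 0.1]
gripper_width: 0.0571
gripper_force: 0.0
```

```bash
python3 -c "
from h import *
go(500.9,30.4,76,-92.6)"
```

```text
t 12.88 shift [-0.002 -0.014  0.679] turn -0.0 J [ 26.    8.2 -27.4  -0.  -54.5 -28.6] F [-0.4  0.2  0.1] M [ 0.113  0.1   -0.041]
```

drive_tool --increments '[[[0.3,0,-0.012,0.2,0],[0.3,0,-0.012,0.4,0],[0.3,0,-0.012,0.679,0],[0.3,0,-0.012,0.679,0],[0.3,0,-0.012,0.679,0]]]'

```text
time_s: 13.5
tcp_pos: [0.5017, 0.031, 0.0776]
eef_rot: [-180.0, -0.0, -92.5]
contact_force: [-0.5, -0.2, 1.4]
gripper_width: 0.0567
gripper_force: 0.0
```

```bash
python3 -c "
from h import *
go(500.9,30.4,76,-92.6)"
```

```text
t 13.5 shift [0.005 0.006 0.014] turn 0.0003 J [ 26.   14.1 -32.6   0.  -43.3 -28.5] F [-0.5 -0.2  1.4] M [ 0.039  0.039 -0.041]
```

drive_tool --increments '[[[-1,0,0,0,0],[-1,0,0,0,0],[-1,0,0,0,0],[-1,0,0,0,0],[-1,0,0,0,0]]]' --squeeze 25

```text
time_s: 14.12
tcp_pos: [0.5006, 0.0303, 0.0771]
eef_rot: [180.0, -0.0, -92.6]
contact_force: [-3.9, 3.4, 8.4]
gripper_width: 0.0139
gripper_force: 25.0
```

drive_tool --increments '[[[-1,0,0,0,0],[-1,0,0,0,0],[-1,0,0,0,0],[-1,0,0,0,0],[-1,0,0,0,0]]]'

```text
time_s: 14.75
tcp_pos: [0.5007, 0.0303, 0.0771]
eef_rot: [180.0, -0.0, -92.6]
contact_force: [-3.7, 1.8, 6.7]
gripper_width: 0.0136
gripper_force: 25.0
```

```bash
python3 -c "
from h import *
go(500.9,30.4,76,-92.6)"
```

```text
t 14.75 shift [-0.001 -0.002  0.009] turn 0.0001 J [ 25.9  14.1 -32.7  -0.  -43.2 -28.5] F [-3.7  1.8  6.7] M [ 0.585  1.674 -0.024]
```

drive_tool --increments '[[[-1,0,0,-0.006,0.02],[-1,0,0,-0.006,0.045],[-1,0,0,-0.006,0.07],[-1,0,0,-0.006,0.095],[-1,0,0,-0.006,0.12]]]'

```text
time_s: 15.38
tcp_pos: [0.5007, 0.0304, 0.0771]
eef_rot: [180.0, -0.0, -136.1]
contact_force: [-0.9, 0.4, -3.4]
gripper_width: 0.0139
gripper_force: 25.0
```

```bash
python3 -c "
from h import *
go(500.9,30.4,76,-92.6)"
```

```text
t 15.38 shift [-0.001 -0.001  0.009] turn -0.1207 J [ 25.9  14.1 -32.7  -0.  -43.2 -72. ] F [-0.9  0.4 -3.4] M [0.324 0.246 0.154]
```

drive_tool --increments '[[[-1,0,0,0,0.01],[-1,0,0,0,0.02],[-1,0,0,0,0.03],[-1,0,0,0,0.04]]]'

```text
time_s: 15.88
tcp_pos: [0.5007, 0.0303, 0.0771]
eef_rot: [180.0, -0.1, -150.3]
contact_force: [-1.2, -0.0, -2.7]
gripper_width: 0.0135
gripper_force: 25.0
```

```bash
python3 -c "
from h import *
go(500.9,30.4,76,-92.6);print(r.get_state()['joint_torque'][5])"
```

```text
t 15.88 shift [-0.002 -0.     0.009] turn -0.1602 J [ 25.9  14.1 -32.7  -0.  -43.2 -86.2] F [-1.2 -0.  -2.7] M [0.245 0.183 0.16 ]
0.6705310195684433
```

drive_tool --increments '[[[-1,0,0,0,0.01],[-1,0,0,0,0.02],[-1,0,0,0,0.03],[-1,0,0,0,0.04]]]'

```text
time_s: 16.38
tcp_pos: [0.5008, 0.0303, 0.0771]
eef_rot: [-180.0, -0.1, -164.7]
contact_force: [-0.4, -0.3, -2.9]
gripper_width: 0.014
gripper_force: 25.0
```

```bash
echo 'from h import *
s=r.get_state(); print(round(s["time_s"],2),"knob",round(np.radians(-92.6-s["eef_rot"][2]%360+360*(s["eef_rot"][2]>0)+360*(s["eef_rot"][2]<0)+1.5),3)," yaw",s["eef_rot"][2].round(2),"F",s["contact_force"].round(1),"Mz",s["moment"][2].round(3),"t6",s["joint_torque"][5].round(3))' > k.py; python3 k.py
```

```text
16.38 knob 1.284  yaw -164.68 F [-0.4 -0.3 -2.9] Mz 0.15 t6 0.653
```

drive_tool --increments '[[[-1,0,0,0,0.005],[-1,0,0,0,0.005]]]'

```text
time_s: 16.62
tcp_pos: [0.5007, 0.0303, 0.0771]
eef_rot: [180.0, -0.1, -166.4]
contact_force: [0.8, -0.5, -7.6]
gripper_width: 0.0138
gripper_force: 25.0
```

```bash
python3 k.py
```

```text
16.62 knob 1.313  yaw -166.35 F [ 0.8 -0.5 -7.6] Mz 0.047 t6 -0.29
```

drive_tool --increments '[[[-1,0,0,0,0.005],[-1,0,0,0,0.005]]]'

```text
time_s: 16.88
tcp_pos: [0.5007, 0.0303, 0.0772]
eef_rot: [180.0, -0.0, -168.2]
contact_force: [1.7, 0.2, -12.4]
gripper_width: 0.0138
gripper_force: 25.0
```

```bash
python3 k.py
```

```text
16.88 knob 1.346  yaw -168.2 F [  1.7   0.2 -12.4] Mz 0.03 t6 -0.292
```

drive_tool --increments '[[[-1,0,0,0.004,0.003],[-1,0,0,0.004,0.006],[-1,0,0,0.004,0.009]]]'

```text
time_s: 17.25
tcp_pos: [0.5007, 0.0302, 0.0771]
eef_rot: [-180.0, -0.0, -171.5]
contact_force: [-0.9, -1.1, -7.0]
gripper_width: 0.014
gripper_force: 25.1
```

```bash
python3 k.py
```

```text
17.25 knob 1.403  yaw -171.46 F [-0.9 -1.1 -7. ] Mz 0.436 t6 -0.245
```

drive_tool --increments '[[[-1,0,0,0,0.0025],[-1,0,0,0,0.005],[-1,0,0,0,0.0075]]]'

```text
time_s: 17.62
tcp_pos: [0.501, 0.0302, 0.0772]
eef_rot: [-180.0, -0.0, -174.2]
contact_force: [0.0, -3.8, -7.4]
gripper_width: 0.0146
gripper_force: 25.4
```

```bash
python3 k.py
```

```text
17.62 knob 1.45  yaw -174.15 F [ 0.  -3.8 -7.4] Mz 0.599 t6 -0.387
```

The torque is already past the mark (a rise of about 0.45), so I'll back off right away and feel for it again in finer steps.

drive_tool --increments '[[[-1,0,0,0,-0.003],[-1,0,0,0,-0.006]]]'

```text
time_s: 17.88
tcp_pos: [0.501, 0.0302, 0.0772]
eef_rot: [-180.0, -0.0, -171.9]
contact_force: [-0.5, -3.7, -9.4]
gripper_width: 0.014
gripper_force: 24.9
```

```bash
python3 k.py
```

```text
17.88 knob 1.41  yaw -171.89 F [-0.5 -3.7 -9.4] Mz 0.21 t6 -0.464
```

drive_tool --increments '[[[-1,0,0,0,-0.002],[-1,0,0,0,-0.004],[-1,0,0,0,-0.006]]]'

```text
time_s: 18.25
tcp_pos: [0.501, 0.0303, 0.0772]
eef_rot: [180.0, -0.0, -169.8]
contact_force: [-0.6, -4.3, -8.2]
gripper_width: 0.0139
gripper_force: 24.9
```

```bash
python3 k.py
```

```text
18.25 knob 1.373  yaw -169.76 F [-0.6 -4.3 -8.2] Mz -0.041 t6 -0.148
```

drive_tool --increments '[[[-1,0,0,0,-0.002],[-1,0,0,0,-0.004],[-1,0,0,0,-0.006]]]'

```text
time_s: 18.62
tcp_pos: [0.5011, 0.0304, 0.0772]
eef_rot: [180.0, -0.0, -167.6]
contact_force: [0.7, -4.1, -9.9]
gripper_width: 0.0136
gripper_force: 25.0
```

```bash
python3 k.py
```

```text
18.62 knob 1.335  yaw -167.59 F [ 0.7 -4.1 -9.9] Mz -0.14 t6 -0.016
```

drive_tool --increments '[[[-1,0,0,0.003,0.002],[-1,0,0,0.003,0.004],[-1,0,0,0.003,0.006]]]'

```text
time_s: 19.0
tcp_pos: [0.5011, 0.0304, 0.0771]
eef_rot: [-180.0, 0.0, -169.8]
contact_force: [-3.4, -4.6, -3.0]
gripper_width: 0.0138
gripper_force: 25.0
```

```bash
python3 k.py
```

```text
19.0 knob 1.374  yaw -169.81 F [-3.4 -4.6 -3. ] Mz 0.319 t6 -0.089
```

drive_tool --increments '[[[-1,0,0,0,0.002]]]'

```text
time_s: 19.12
tcp_pos: [0.5011, 0.0304, 0.0772]
eef_rot: [-180.0, 0.0, -170.5]
contact_force: [-3.2, -4.2, -2.1]
gripper_width: 0.0137
gripper_force: 25.0
```

```bash
python3 k.py
```

```text
19.12 knob 1.386  yaw -170.53 F [-3.2 -4.2 -2.1] Mz 0.331 t6 -0.156
```

drive_tool --increments '[[[-1,0,0,0,0.0015]]]'

```text
time_s: 19.25
tcp_pos: [0.5011, 0.0303, 0.0772]
eef_rot: [-180.0, 0.0, -171.1]
contact_force: [-2.7, -3.9, -2.7]
gripper_width: 0.0144
gripper_force: 25.0
```

```bash
python3 k.py
```

```text
19.25 knob 1.395  yaw -171.05 F [-2.7 -3.9 -2.7] Mz 0.359 t6 -0.267
```

A rise of 0.21 is the mark. I'll unwind the wrist, release with a small opening and go up.

drive_tool --increments '[[[-1,0,0,0,-0.002],[-1,0,0,0,-0.004]]]'

```text
time_s: 19.5
tcp_pos: [0.5011, 0.0303, 0.0771]
eef_rot: [-180.0, 0.0, -169.6]
contact_force: [-3.1, -4.1, -2.4]
gripper_width: 0.0136
gripper_force: 25.0
```

drive_tool --increments '[[[-0.4,0,0,0,0],[-0.4,0,0,0,0],[-0.4,0,0,0,0],[-0.4,0,0,0,0]]]'

```text
time_s: 20.0
tcp_pos: [0.5015, 0.0307, 0.0771]
eef_rot: [180.0, 0.0, -169.6]
contact_force: [0.7, 0.1, 0.2]
gripper_width: 0.0264
gripper_force: 0.0
```

```bash
python3 k.py
```

```text
20.0 knob 1.37  yaw -169.6 F [0.7 0.1 0.2] Mz 0.011 t6 -0.004
```

drive_tool --increments '[[[-0.4,0,0,-0.15,0],[-0.4,0,0,-0.4,0],[-0.4,0,0,-0.8,0],[-0.4,0,0,-0.8,0],[-0.4,0,0,-0.8,0]]]'

```text
time_s: 20.62
tcp_pos: [0.5009, 0.0305, 0.1727]
eef_rot: [180.0, 0.0, -169.6]
contact_force: [-0.6, 0.5, -0.2]
gripper_width: 0.026
gripper_force: 0.0
```

```bash
python3 -c "
from h import *
go(500,30,250,-171)
a=capture('top')[150:240,160:290,::-1]; b=capture('scene')[160:270,220:320,::-1]
f=lambda i,w:cv2.resize(i,(w,540),interpolation=cv2.INTER_CUBIC)
w=capture('wrist');cv2.imwrite('pics/e1.png',np.hstack([cv2.resize(w[:,:,::-1],(400,300)),cv2.resize(b,(330,300),interpolation=cv2.INTER_CUBIC)]))"
```

```text
t 20.62 shift [ 0.008 -0.002 -0.644] turn 0.0038 J [  25.9    7.3  -26.1   -0.   -56.5 -105.5] F [-0.6  0.5 -0.2] M [0.031 0.056 0.014]
```

View pics/e1.png

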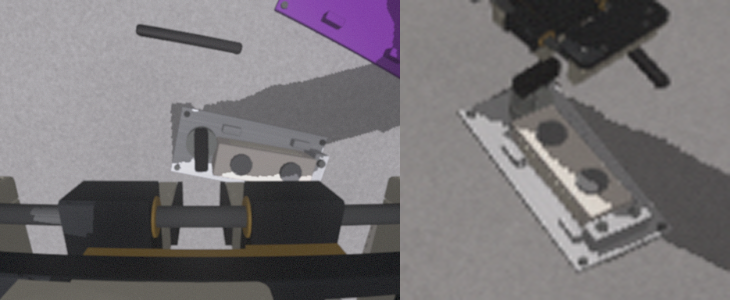

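The final view shows the cartridge seated flat between the lugs and against the stop, with the lobe at its end and the gripper clear. I'm handing in.

```bash
python3 -c "
from plant import job
print(job.close_job())"
```

```text
the job is handed in; nothing more can be done
None
```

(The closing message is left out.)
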